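Slide the specimen tray home under the microscope

ROBOT

A 6-joint arm with a two-finger parallel gripper is mounted at the origin on the work surface. World frame = base frame: x ahead of the robot, y to its left, z up, the work surface at z = 0. Lengths are in m, angles in rad, forces in N, time in s.
With the tool pointing down it reaches from about 0.2 to 0.875 m from the base axis. Payload 3.4 kg.
Tool frame: the origin (TCP) lies midway between the tips of the shut fingers; the grasp point (between the pads) lies 19 mm behind it; z points along the fingers, y is the line along which they close (so a half turn about z gives the same grasp; the last joint's range is limited). The gripper opens to 94 mm and grips with 3 to 60 N. Pads are 16 mm wide; open, the fingers measure 119 mm over their backs; the gripper's body (75 mm by 177 mm) begins 78 mm behind the grasp point.
Start: joints at [1.005, 0.276, 1.505, -0, 1.361, -0.121], TCP at [0.247, 0.519, 0.205] pointing down, gripper open.
Joint ranges: [-2.89, 2.89], [-0.75, 2.08], [0.22, 2.7], [-1.18, 4.32], [0.11, 2.71], [-2.7, 2.7]. Speed limits (rad/s): [2.57, 2.57, 3.14, 3.14, 3.14, 3.14].

INTERFACE

Orientations are given as a rotation vector (axis times angle).
In Python, from station import bot gives the robot as it stands.
- The arm moves only by the tool jog_arm, never from a script. Its argument "moves" is a list of rows, each a list of 2 entries, a list of its own where there are three numbers: the shift along the tool's x, y, z in cm, then the turn, a rotation vector about the tool's x, y, z in rad. A call has 1 to 20 rows; each row is the pose to reach, as a shift and turn from the pose commanded when the call began, along the tool's axes at that moment; what a row does not reach only later rows make up. A row lasts 1/8 s, in which the tool goes at most 62.5 mm and 10.7 degrees, less where a joint would pass 70% of its speed; a pose out of reach is approached as far as the arm can. A call with a gripper value outside its range is refused whole. "gripper" is the opening, from 0 (shut) to 1 (fully open), set as the call begins (left out, the last holds). The fingers move at their own pace and stop on an object; "grip_force" is the grip in N (left out, the last holds). Time passes only in rows, so rows that repeat a pose let the fingers close. It gives the time, the measured TCP pose, the force, the opening and the grip force at its end, in the units of the state.
- bot.sense(): the state, without advancing time (a new reading comes with each control period).
- bot.get_image(name): name is "scene" or "top" or "wrist"; returns a dict with "color" (480x640x3 uint8, red, green, blue), "depth" (480x640 float32, m along the optical axis (not along the pixel's ray), 0 where there is no reading), "fx", "fy", "cx", "cy" (pixels), "extrinsics" (4x4, takes a point from camera to world coordinates). Camera axes: x right, y up, looking along -z (the intrinsics and any distortion apply to the point x, -y, -z); pixel columns grow to the right and rows downward; lengths in m; the calibration is good to about 2 mm. The wrist camera is an equidistant fisheye: a pixel r from the principal point sees the ray r / f radians off the axis. A picture is of the moment at which its call begins.
- bot.finish_job(): hands the job in; it is judged then, once.
The state is a dict: "t": time; "joint_pos": joint angles; "dq": joint speeds; "effort": joint torques, N m; "eef_pos": TCP position; "tcp_rot": TCP orientation; "contact_force": force on the tool from outside, world axes, zero at the start; "torque": the same for the moment, N m; "grip_width": finger opening in m; "gripper_force": force on a finger pad.
Only numpy, scipy, OpenCV 4.12 (cv2) and the standard library are available. Lean on these libraries where they do the work, as an engineer would, in place of code of your own. Each camera call takes 0.05 s, during which the arm holds its last target. There are 200 camera calls.

TASK

Bring the petri dish under the microscope with the transfer slider: press the sprung pad in the middle of the slider down with the fingertips to free its brake, keep it pressed while you push the slider along its rail until its tongue rests against the stop on the microscope's base, then let the pad spring back up and move clear. Only press and push: do not force the slider along with its brake on, do not lift the dish or jolt it out of its ring, and leave the jar, the spare dish and the slide box where they stand.

Things in the scene. Friction and masses are not known exactly. Their poses are not given: they have to be found in the camera images.
- rail: low aluminium rail fixed to the table, 44 mm wide, 22 mm high, from 170 mm behind its origin to 55 mm ahead of it along its y axis. Origin on the table (z = 0), on the rail's centre line. Its +y axis is the direction in which the slider must be pushed, towards the microscope; z is up. Its position and yaw differ from run to run
- slider (a joint): travel of the slider along the rail's +y, m; 0 at the start, grows towards the microscope, at most 0.18. With the pad up a brake holds it by friction against some 15 to 25 N along the rail; with the pad down 2 mm or more it runs freely (1 to 3 N). The slider is a black saddle on the rail, 52 mm wide and 80 mm long (along the travel), with a flat aluminium tongue 40 mm wide ahead of it that carries the dish
- pad (a joint): how far the grey ribbed pad is pressed down, m; about 0 when up (brake on), 0.008 fully down; the brake is off from about 1 mm. Its spring needs about 9 N to start and 12 N fully down, and lifts it again when let go
- pad_top (a point): centre of the pad's top face, 36 mm across the rail by 40 mm along it, in the saddle's middle; 46 mm above the table when up. Moves with the slider. It lies between the saddle's two upright end walls (10 mm thick, 52 mm wide, tops 64 mm above the table), whose inner faces are 30 mm ahead of and behind its centre; the gap is open to both sides. Axes as the rail's
- nose (a point): middle of the front end face of the slider's tongue, 177 mm ahead of the pad's centre and 30 mm above the table. Axes as the rail's
- stop_face (a point): middle of the stop's face that the tongue's end must rest against, 30 mm above the table. The stop is an aluminium block 60 mm wide, 14 mm thick, top 42 mm above the table, marked with a white line, on the microscope's base. Axes as the rail's. Its distance from the tongue at the start differs from run to run, 85 to 155 mm
- tray (a point): centre of the dish's seat on the slider's tongue, 135 mm ahead of the pad's centre, 33 mm above the table, inside a round steel lip of 33 mm inner radius and 4 mm height. Axes as the rail's
- scope: cream microscope fixed to the table. Origin on the table under its optical axis; axes parallel to the rail's. Base 160 mm wide (x), y = -40 to 175 mm, 22 mm high; head of 32 mm radius about the axis, 135 mm (lens) to 285 mm high; column at y = 113 to 157 mm, 272 mm high, with an arm to the head; eyepieces lean out to x = 110 mm, up to 345 mm high
- dish: shut clear petri dish, 60 mm across, 15 mm high, 35 g, lying loose in the tray's lip. Origin at the centre of its underside
- spare_dish: bystander: a like petri dish, 60 mm across, 15 mm high, lying on the table on the far side of the rail. Origin at the centre of its underside
- jar: bystander: small jar, 40 mm across, 65 mm high, standing on the table on the far side of the rail. Origin at the centre of its underside
- slide_box: bystander: box for glass slides, 38 by 87 mm, 32 mm high, on the table on the robot's side of the rail. Origin at the centre of its underside
Mind the look-alikes: they are no part of the job. What is shaped like the dish but purple or turquoise is not meant.

How it is judged:
On the way, in this order (a step that is already met when the one before it is completed fails the run):
1. the pad is pressed down at least 2 mm by the robot before the slider has left its start (value of joint pad above 0.002 m and value of joint slider below 0.015 m), for 0.05 s.
2. the tongue's end comes within 5 mm of the stop with the pad still pressed (y of nose in the frame of stop_face above -0.005 m and value of joint pad above 0.001 m), for 0.05 s.
At the end, for the whole second after the job is handed in: the tongue's end is within 5 mm of the stop face, the slider is at rest, the pad is up again (within 1 mm), and the dish lies flat and still in its seat (within 7 mm of the seat's centre, tilt under 0.1 rad) (y of nose in the frame of stop_face above -0.005 m and value of joint pad below 0.001 m and velocity of joint slider between -0.005 and 0.005 m/s and distance between dish and tray below 0.007 m and angle between dish's own z axis and vertical below 0.1 rad and linear speed of dish below 0.02 m/s); the robot touches nothing.
It fails at once if the slider is forced along with its brake on (more than 4 mm from its start and moving on faster than 15 mm/s with the pad up) (value of joint pad below 0.0003 m and value of joint slider above 0.004 m and velocity of joint slider above 0.015 m/s).
It fails at once if the dish is lifted more than 10 mm, tipped, or thrown out of its seat (z of dish in the frame of tray above 0.01 m or angle between dish's own z axis and vertical above 0.4 rad or horizontal distance between dish and tray above 0.015 m).
It fails at once if the jar, the spare dish or the slide box is moved by more than 20 mm (distance of any of jar, spare_dish, slide_box from where it was at the start of the episode above 0.02 m).
It also fails if it takes over 48 s, if anything falls off the work surface, if the arm or the gripper's body presses on something with over 40 N, if the wrist force passes 120 N, or if a joint passes its speed limit or range.

## Working session

There is one attempt and no reset: what is moved stays moved. The work goes in short steps, Python scripts to look and compute and a tool call to move; the robot and the scene stay as the last step left them, time stands still between calls to the robot, and variables do not carry over. Pictures are saved under pics/ and viewed, at most 10 in all, crops included, and the job is handed in when it is done.

Besides the shell and the picture viewer there is one more tool, called in YAML: its name, and indented under it one key for each argument. jog_arm: Moves the arm, as the interface text tells. Its arguments: {"type":"object","properties":{"moves":{"type":"array"},"gripper":{"type":"number"},"grip_force":{"type":"number"}},"required":["moves"]}

```bash
mkdir -p pics; python3 - <<'E'
from station import bot
import cv2,numpy as np
for n in("top","scene"):
    d=bot.get_image(n);np.savez(f"{n}.npz",**d)
    cv2.imwrite(f"pics/{n}0.png",d["color"][...,::-1])
    print(n,d["fx"],d["cx"],d["cy"],np.round(d["extrinsics"],3).tolist())
s=bot.sense();print(s["t"],s["eef_pos"],s["tcp_rot"],s["contact_force"])
E
```

```text
top 434.5030967571541 324.3558723163123 242.5409121874868 [[-0.017, 0.995, -0.095, 0.489], [-1.0, -0.016, 0.007, -0.012], [0.005, 0.095, 0.995, 0.698], [0.0, 0.0, 0.0, 1.0]]
scene 529.2431716293693 314.7591065584325 248.25338701509273 [[-0.742, -0.558, 0.372, 0.864], [0.67, -0.624, 0.402, 0.324], [0.008, 0.547, 0.837, 0.764], [0.0, 0.0, 0.0, 1.0]]
0.1 [0.24716715 0.51864516 0.2047387 ] [-6.92854638e-01 -3.06370246e+00  2.27719860e-03] [ 0.17708784 -0.62910672  0.05925832]
```

View pics/top0.png

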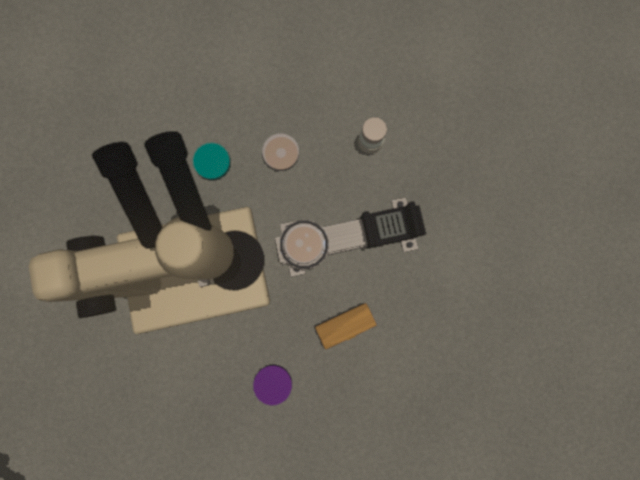

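View pics/scene0.png

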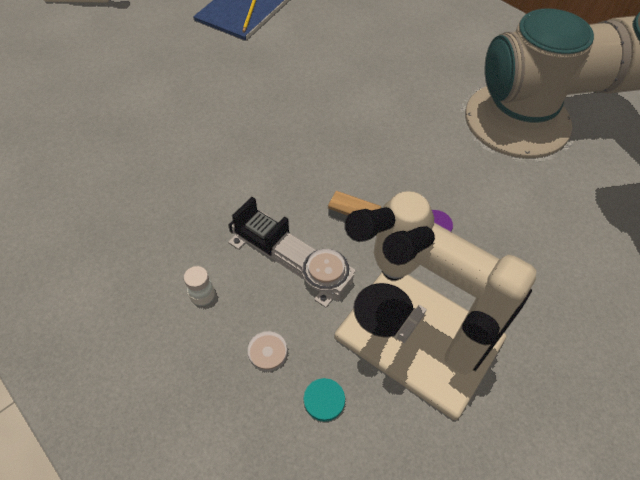

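The top view shows the slider with its pad near (391,225), the dish at (304,244), and the microscope to the left. Travel runs left (+y world) and slightly down. The scene view shows the same, with the stop near (412,320).

```bash
cat > h.py <<'E'
import numpy as np,cv2
def cloud(d):
    v,u=np.mgrid[:480,:640];z=d["depth"]
    p=np.stack([(u-d["cx"])/d["fx"]*z,-(v-d["cy"])/d["fy"]*z,-z],-1)
    E=d["extrinsics"];return p@E[:3,:3].T+E[:3,3]
def ray(d,u,v,h):
    E=d["extrinsics"];r=E[:3,:3]@np.array([(u-d["cx"])/d["fx"],-(v-d["cy"])/d["fy"],-1]);c=E[:3,3]
    return c+r*(h-c[2])/r[2]
E
python3 - <<'E'
from h import *
for n,box in(("top",(350,195,435,250)),("scene",(225,190,295,255))):
    d=dict(np.load(n+".npz"));P=cloud(d);x0,y0,x1,y1=box
    Q=P[y0:y1,x0:x1].reshape(-1,3);C=d["color"][y0:y1,x0:x1].reshape(-1,3)
    w=Q[(Q[:,2]>.057)&(Q[:,2]<.075)]
    if len(w)>5:
        r=cv2.minAreaRect((w[:,:2]*1000).astype(np.float32));print(n,"walls",len(w),r,np.median(w[:,2]))
    m=(Q[:,2]>.040)&(Q[:,2]<.052);print("pad",m.sum(),Q[m].mean(0))
d=dict(np.load("top.npz"))
print("pad ray",ray(d,391,225,.046),"dish",ray(d,304,244,.048))
s=dict(np.load("scene.npz"))
print("scene pad",ray(s,261,227,.046),"dish",ray(s,326,268,.048))
# stop: bright aluminium in scene
P=cloud(s);print("stop pts",P[320,412],P[312,418],P[330,405],P[300,385])
for n,d,b in(("s",s,(230,195,290,255)),):
    im=d["color"]
    cv2.imwrite("pics/c1.png",cv2.resize(np.hstack([im[190:350,220:440,::-1]]),None,fx=3.4,fy=3.4,interpolation=cv2.INTER_CUBIC))
t=dict(np.load("top.npz"))["color"];cv2.imwrite("pics/c2.png",cv2.resize(t[190:290,190:440,::-1],None,fx=3.2,fy=3.2,interpolation=cv2.INTER_CUBIC))
E
```

```text
top walls 496 ((577.0087280273438, -117.63504791259766), (51.89643096923828, 80.20076751708984), 11.208529472351074) 0.06290568635356125
pad 722 [ 0.57653194 -0.11833108  0.04552267]
scene walls 416 ((579.837158203125, -117.75860595703125), (52.67213439941406, 81.35887145996094), 11.723586082458496) 0.06377670591718965
pad 676 [ 0.58211028 -0.11601694  0.04645325]
pad ray [ 0.57605802 -0.11838144  0.046     ] dish [0.54914533 0.01366324 0.048     ]
scene pad [ 0.58316969 -0.11176096  0.046     ] dish [0.55746013 0.01970494 0.048     ]
stop pts [0.52044144 0.17005799 0.0418211 ] [0.50434957 0.16742549 0.04303492] [0.54180807 0.17478414 0.04511226] [0.51725065 0.11415915 0.02263331]
```

View pics/c1.png

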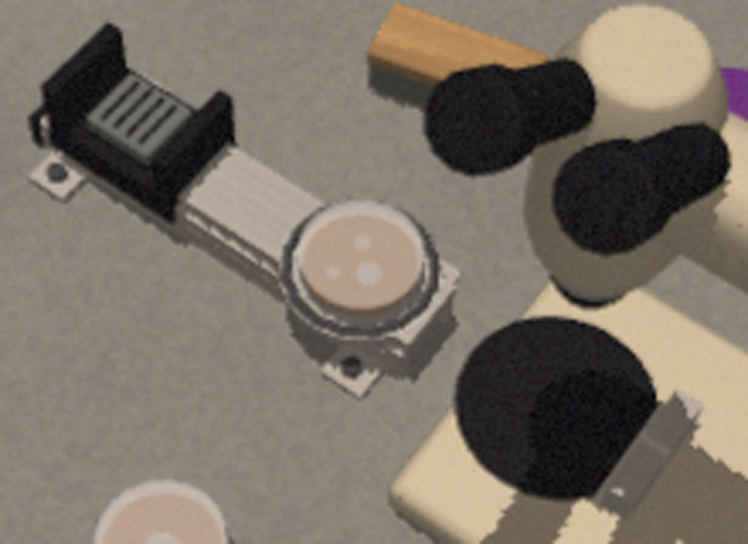

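View pics/c2.png

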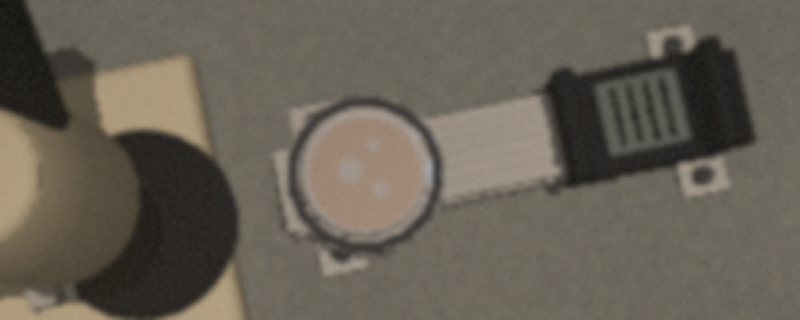

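Both views agree on the slider: pad centre about (0.578,-0.118), travel yaw about 11.4°. The stop's top is near (0.52,0.17), marked at (412,320). Next I work out the tool-frame shifts for a path round the near side of the scope.

```bash
cat >> h.py <<'E'
from scipy.spatial.transform import Rotation as Ro
P0=np.array([.5785,-.1177]);D=np.array([-.198,.980]);D/=np.linalg.norm(D)
def tgt(s): # tool y along rail x
    xr=np.array([D[1],-D[0],0]);z=np.array([0,0,-1.]);R=Ro.from_rotvec(s["tcp_rot"]).as_matrix()
    y=xr if R[:,1]@xr>0 else -xr
    return R,np.column_stack([np.cross(y,z),y,z])
def rel(s,wp):
    R,T=tgt(s);print("turn",np.round(Ro.from_matrix(R.T@T).as_rotvec(),3), "R",np.round(R,3).tolist())
    for w in wp: print(w,np.round(R.T@(np.array(w)-s["eef_pos"])*100,2))
E
python3 - <<'E'
from h import *
from station import bot
s=bot.sense()
q=P0+.013*D
rel(s,[(.25,.33,.26),(.27,.15,.27),(.29,-.05,.27),(.40,-.10,.24),(q[0],q[1],.20)])
E
```

```text
turn [-0.002  0.001  0.927] R [[-0.903, 0.43, -0.001], [0.43, 0.903, -0.001], [0.0, -0.002, -1.0]]
(0.25, 0.33, 0.26) [ -8.37 -16.92  -5.5 ]
(0.27, 0.15, 0.27) [-17.92 -32.3   -6.48]
(0.29, -0.05, 0.27) [-28.33 -49.5   -6.46]
(0.4, -0.1, 0.24) [-40.42 -49.27  -3.46]
(np.float64(0.5759254901965835), np.float64(-0.10495747673056424), 0.2) [-56.51 -42.14   0.53]
```

jog_arm:
  moves:
    - [[-4.2,-8.5,-2.8],[0,0,0.1]]
    - [[-6.3,-12.7,-4.2],[0,0,0.18]]
    - [[-8.4,-17,-5.5],[0,0,0.25]]
    - [[-11,-22,-6],[0,0,0.36]]
    - [[-14.5,-27,-6.5],[0,0,0.47]]
    - [[-18,-32,-6.5],[0,0,0.58]]
    - [[-20.5,-36.5,-6.5],[0,0,0.67]]
    - [[-23,-41,-6.5],[0,0,0.76]]
    - [[-26,-45.5,-6.5],[0,0,0.84]]
    - [[-28.3,-49.5,-6.5],[0,0,0.927]]
    - [[-32,-49.5,-5.5],[0,0,0.927]]
    - [[-36,-49.5,-4.5],[0,0,0.927]]
    - [[-40.4,-49.3,-3.5],[0,0,0.927]]
    - [[-44.5,-47.5,-2.5],[0,0,0.927]]
    - [[-48.5,-45.7,-1.5],[0,0,0.927]]
    - [[-52.5,-43.9,-0.5],[0,0,0.927]]
    - [[-56.5,-42.1,0.5],[0,0,0.927]]
    - [[-56.5,-42.1,0.5],[0,0,0.927]]
    - [[-56.5,-42.1,0.5],[0,0,0.927]]
  gripper: 0

```text
t: 2.48
eef_pos: [0.5754, -0.1038, 0.1998]
tcp_rot: [-1.988, -2.43, 0.001]
contact_force: [0.3, -0.1, 1.0]
grip_width: 0.0005
gripper_force: 0.0
```

```bash
python3 - <<'E'
from h import *
from station import bot
s=bot.sense();d=bot.get_image("wrist")
print(s["t"],s["eef_pos"],s["grip_width"],s["contact_force"],d["fx"],np.round(d["extrinsics"],3).tolist())
cv2.imwrite("pics/w1.png",d["color"][...,::-1])
q=P0+.013*D
rel(s,[(q[0],q[1],.10),(q[0],q[1],.050)])
E
```

```text
2.475 [ 0.57538708 -0.10384879  0.19983364] 0.0004969711556621299 [ 0.34512817 -0.10946846  0.96337366] 371.64829954431775 [[0.98, -0.191, -0.048, 0.561], [0.197, 0.949, 0.246, -0.032], [-0.001, -0.251, 0.968, 0.379], [0.0, 0.0, 0.0, 1.0]]
turn [-0.002 -0.001 -0.   ] R [[-0.198, 0.98, -0.002], [0.98, 0.198, 0.001], [0.001, -0.002, -1.0]]
(np.float64(0.5759254901965835), np.float64(-0.10495747673056424), 0.1) [-0.13  0.05  9.98]
(np.float64(0.5759254901965835), np.float64(-0.10495747673056424), 0.05) [-0.13  0.06 14.98]
```

View pics/w1.png

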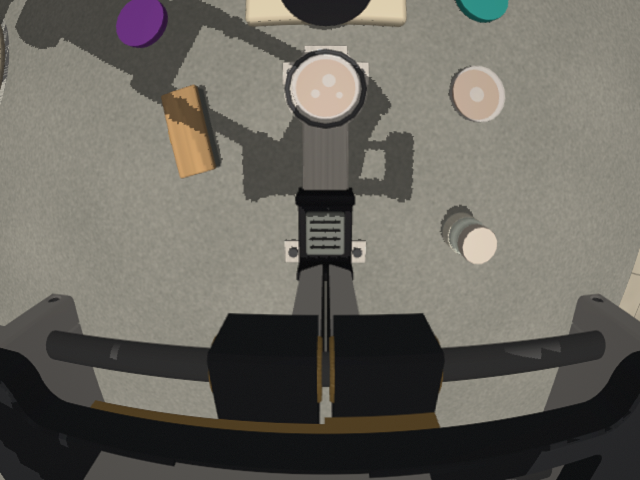

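The wrist view shows the pad at (325,232), midway between the walls and in line with the fingers. The camera sits 72 mm ahead of the tool on the scope side, so a half turn would put it safely behind. I need to check joint 6 first.

```bash
python3 - <<'E'
from h import *
from station import bot
s=bot.sense();print(np.round(s["joint_pos"],3))
d=bot.get_image("wrist");print(d["cx"],d["cy"])
# equidistant ray of pad centre pixel onto z=.046
for u,v in((325,232),(326,196),(325,264),(326,89)):
    a=np.array([u-d["cx"],v-d["cy"]]);r=np.hypot(*a);th=r/d["fx"];k=np.append(a/r*np.sin(th),np.cos(th))*[1,-1,-1]
    E=d["extrinsics"];w=E[:3,:3]@k
    for h in(.046,.064): print(u,v,h,E[:3,3]+w*(h-E[2,3])/w[2])
E
```

```text
[-0.298  0.294  1.492 -0.     1.357 -0.497]
325.28182977841374 232.63250806727598
325 232 0.046 [ 0.57764156 -0.11585992  0.046     ]
325 232 0.064 [ 0.57674892 -0.11131079  0.064     ]
326 196 0.046 [ 0.57189196 -0.08266174  0.046     ]
326 196 0.064 [ 0.57130994 -0.07990612  0.064     ]
325 264 0.046 [ 0.58382146 -0.14660902  0.046     ]
325 264 0.064 [ 0.58259496 -0.14039869  0.064     ]
326 89 0.046 [0.55282011 0.01204322 0.046     ]
326 89 0.064 [0.55326844 0.00968246 0.064     ]
```

Joint 6 has room for a turn of about +2.8 rad. That leaves the tool 20° off square, which the narrow closed fingers tolerate, and puts the camera behind.

jog_arm:
  moves:
    - [[0,0,0],[0,0,0.18]]
    - [[0,0,0],[0,0,0.36]]
    - [[0,0,0],[0,0,0.54]]
    - [[0,0,0],[0,0,0.72]]
    - [[0,0,0],[0,0,0.9]]
    - [[0,0,0],[0,0,1.08]]
    - [[0,0,0],[0,0,1.26]]
    - [[0,0,0],[0,0,1.44]]
    - [[0,0,1],[0,0,1.62]]
    - [[0,0,2],[0,0,1.8]]
    - [[0,0,3],[0,0,1.98]]
    - [[0,0,5],[0,0,2.16]]
    - [[0,0,7],[0,0,2.34]]
    - [[0,0,9],[0,0,2.52]]
    - [[0,0,10],[0,0,2.7]]
    - [[0,0,10],[0,0,2.8]]
    - [[0,0,10],[0,0,2.8]]
    - [[0,0,10],[0,0,2.8]]

```text
t: 4.82
eef_pos: [0.5761, -0.1042, 0.1013]
tcp_rot: [-2.735, 1.546, -0.002]
contact_force: [-0.5, -0.0, 0.0]
grip_width: 0.0004
gripper_force: 0.0
```

```bash
python3 - <<'E'
from h import *
from station import bot
s=bot.sense();R=Ro.from_rotvec(s["tcp_rot"]).as_matrix()
print(s["t"],s["eef_pos"],np.round(s["joint_pos"],3),s["contact_force"]);print(R.round(3))
P=np.array([.578,-.117]);X=np.array([D[1],-D[0]]);e=s["eef_pos"][:2]-P
print("along",e@D,"across",e@X)
print("1cm of rail+y in tool",R.T@[*D,0],"rail+x",R.T@[*X,0])
E
```

```text
4.825 [ 0.5761298  -0.10416311  0.1012669 ] [-0.298  0.366  1.643  0.     1.132  2.302] [-0.49170156 -0.01989295  0.04380156]
[[ 0.516 -0.857  0.001]
 [-0.857 -0.516 -0.   ]
 [ 0.001 -0.001 -1.   ]]
along 0.012953018524308154 across 0.0007090531173868943
1cm of rail+y in tool [-9.41949371e-01 -3.35754573e-01 -4.98692346e-04] rail+x [ 0.33575391 -0.94194912  0.00107678]
```

jog_arm:
  moves:
    - [[0,0,2],[0,0,0]]
    - [[0,0,4],[0,0,0]]
    - [[0,0,4.8],[0,0,0]]
    - [[0,0,5.2],[0,0,0]]
    - [[0,0,5.5],[0,0,0]]
    - [[0,0,5.7],[0,0,0]]
    - [[0,0,5.9],[0,0,0]]
    - [[0,0,6.1],[0,0,0]]
    - [[0,0,6.1],[0,0,0]]
    - [[0,0,6.1],[0,0,0]]

```text
t: 6.08
eef_pos: [0.5768, -0.1042, 0.0415]
tcp_rot: [-2.734, 1.547, -0.003]
contact_force: [-2.8, 0.9, 8.6]
grip_width: 0.0002
gripper_force: 4.7
```

jog_arm:
  moves:
    - [[0,0,0.15],[0,0,0]]
    - [[0,0,0.3],[0,0,0]]
    - [[0,0,0.3],[0,0,0]]
    - [[0,0,0.3],[0,0,0]]

```text
t: 6.58
eef_pos: [0.5768, -0.1042, 0.0387]
tcp_rot: [-2.734, 1.547, -0.003]
contact_force: [-2.5, 1.6, 9.8]
grip_width: 0.0005
gripper_force: 5.2
```

The force slope matches the spring, so the pad is about 7 mm down. Now I push gently: 6 cm of travel.

jog_arm:
  moves:
    - [[-0.1,-0.03,0],[0,0,0]]
    - [[-0.25,-0.09,0],[0,0,0]]
    - [[-0.45,-0.16,0],[0,0,0]]
    - [[-0.7,-0.25,0],[0,0,0]]
    - [[-1.0,-0.36,0],[0,0,0]]
    - [[-1.35,-0.48,0],[0,0,0]]
    - [[-1.7,-0.61,0],[0,0,0]]
    - [[-2.1,-0.75,0],[0,0,0]]
    - [[-2.5,-0.89,0],[0,0,0]]
    - [[-2.9,-1.03,0],[0,0,0]]
    - [[-3.3,-1.18,0],[0,0,0]]
    - [[-3.7,-1.32,0],[0,0,0]]
    - [[-4.1,-1.46,0],[0,0,0]]
    - [[-4.5,-1.6,0],[0,0,0]]
    - [[-4.9,-1.75,0],[0,0,0]]
    - [[-5.2,-1.85,0],[0,0,0]]
    - [[-5.45,-1.94,0],[0,0,0]]
    - [[-5.6,-2.0,0],[0,0,0]]
    - [[-5.65,-2.01,0],[0,0,0]]
    - [[-5.65,-2.01,0],[0,0,0]]

```text
t: 9.07
eef_pos: [0.5652, -0.046, 0.0387]
tcp_rot: [2.734, -1.547, 0.005]
contact_force: [-3.0, -1.5, 10.5]
grip_width: 0.0002
gripper_force: 5.2
```

```bash
python3 - <<'E'
from h import *
from station import bot
s=bot.sense();print(s["t"],s["eef_pos"],s["contact_force"],np.round(s["joint_pos"],3))
d=bot.get_image("scene");cv2.imwrite("pics/s2.png",cv2.resize(d["color"][150:350,200:460,::-1],None,fx=3,fy=3,interpolation=cv2.INTER_CUBIC))
P=np.array([.578,-.117]);e=s["eef_pos"][:2]-P
print("along",e@D,"across",e@[D[1],-D[0]])
E
```

```text
9.075 [ 0.56524192 -0.04598324  0.03867004] [-2.99508414 -1.46463268 10.54008825] [-2.030e-01  4.040e-01  1.764e+00 -1.000e-03  9.710e-01  2.398e+00]
along 0.07213681469901921 across 0.0015587048324357793
```

View pics/s2.png

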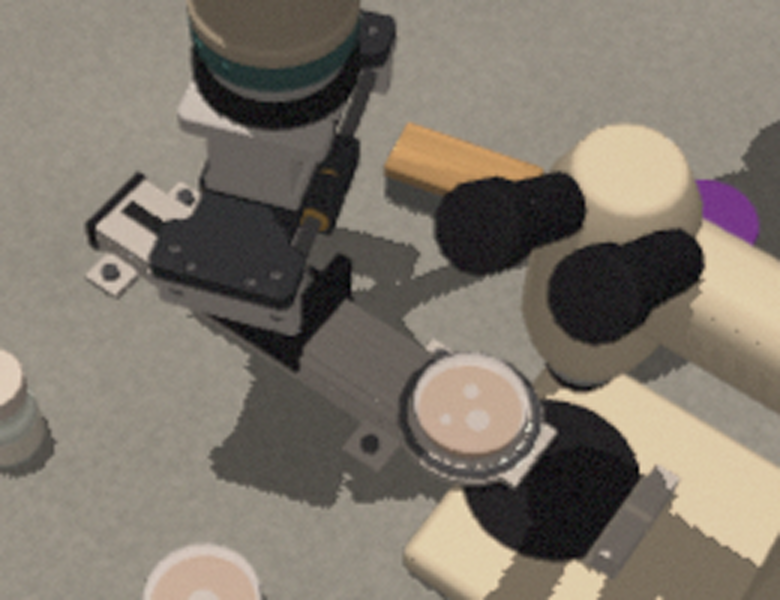

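The view shows the slider moving with the arm and the dish seated at (470,410). The tongue end at (540,455) is some 5 cm short of the stop at (630,520). Continuing 4 cm.

jog_arm:
  moves:
    - [[-0.1,-0.03,0],[0,0,0]]
    - [[-0.3,-0.11,0],[0,0,0]]
    - [[-0.6,-0.21,0],[0,0,0]]
    - [[-0.9,-0.32,0],[0,0,0]]
    - [[-1.2,-0.43,0],[0,0,0]]
    - [[-1.5,-0.54,0],[0,0,0]]
    - [[-1.8,-0.64,0],[0,0,0]]
    - [[-2.1,-0.75,0],[0,0,0]]
    - [[-2.4,-0.86,0],[0,0,0]]
    - [[-2.7,-0.96,0],[0,0,0]]
    - [[-3.0,-1.07,0],[0,0,0]]
    - [[-3.3,-1.18,0],[0,0,0]]
    - [[-3.5,-1.25,0],[0,0,0]]
    - [[-3.65,-1.3,0],[0,0,0]]
    - [[-3.75,-1.34,0],[0,0,0]]
    - [[-3.75,-1.34,0],[0,0,0]]

```text
t: 11.12
eef_pos: [0.5575, -0.0067, 0.0386]
tcp_rot: [-2.734, 1.547, -0.004]
contact_force: [-2.0, -1.4, 10.7]
grip_width: 0.0007
gripper_force: 5.2
```

```bash
python3 - <<'E'
from h import *
from station import bot
s=bot.sense();print(s["t"],s["eef_pos"],s["contact_force"],np.round(s["joint_pos"],3))
d=bot.get_image("scene");np.savez("s3.npz",**d);cv2.imwrite("pics/s3.png",cv2.resize(d["color"][230:350,310:460,::-1],None,fx=4.5,fy=4.5,interpolation=cv2.INTER_CUBIC))
E
```

```text
11.125 [ 0.55746485 -0.00674907  0.03863667] [-2.00696621 -1.37262621 10.6714487 ] [-1.360e-01  3.920e-01  1.785e+00 -1.000e-03  9.610e-01  2.465e+00]
```

View pics/s3.png

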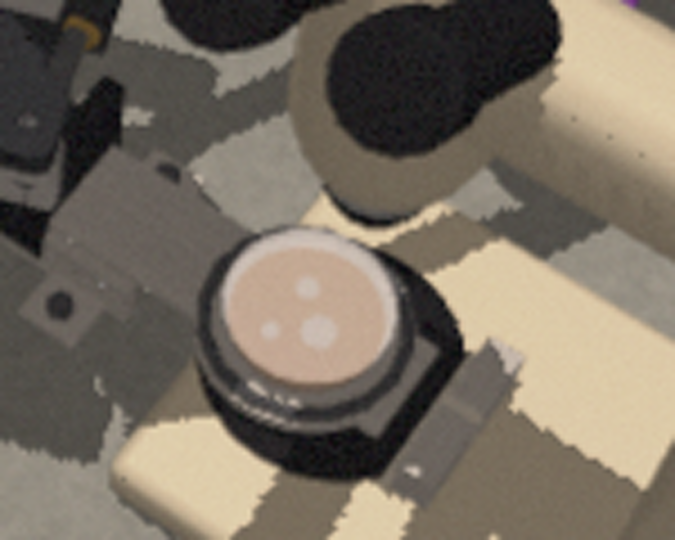

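The tongue end at (430,350) is now about 1 to 1.5 cm from the stop at (460,390), and the dish is seated. I creep in from here.

jog_arm:
  moves:
    - [[-0.14,-0.05,0],[0,0,0]]
    - [[-0.28,-0.1,0],[0,0,0]]
    - [[-0.42,-0.15,0],[0,0,0]]
    - [[-0.56,-0.2,0],[0,0,0]]
    - [[-0.7,-0.25,0],[0,0,0]]
    - [[-0.84,-0.3,0],[0,0,0]]
    - [[-0.98,-0.35,0],[0,0,0]]
    - [[-0.98,-0.35,0],[0,0,0]]

```text
t: 12.18
eef_pos: [0.5554, 0.0035, 0.0386]
tcp_rot: [-2.734, 1.547, -0.004]
contact_force: [-2.2, -1.4, 9.7]
grip_width: 0.0006
gripper_force: 5.2
```

jog_arm:
  moves:
    - [[-0.14,-0.05,0],[0,0,0]]
    - [[-0.28,-0.1,0],[0,0,0]]
    - [[-0.42,-0.15,0],[0,0,0]]
    - [[-0.47,-0.17,0],[0,0,0]]
    - [[-0.47,-0.17,0],[0,0,0]]

```text
t: 12.8
eef_pos: [0.5551, 0.0057, 0.0388]
tcp_rot: [2.733, -1.543, 0.01]
contact_force: [-2.0, -8.0, 11.1]
grip_width: 0.0009
gripper_force: 5.1
```

jog_arm:
  moves:
    - [[-0.14,-0.05,0],[0,0,0]]
    - [[-0.2,-0.07,0],[0,0,0]]
    - [[-0.2,-0.07,0],[0,0,0]]

```text
t: 13.18
eef_pos: [0.5555, 0.0076, 0.039]
tcp_rot: [2.733, -1.543, 0.012]
contact_force: [-1.7, -8.1, 10.4]
grip_width: 0.0004
gripper_force: 5.1
```

```bash
python3 - <<'E'
from h import *
from station import bot
d=bot.get_image("scene");cv2.imwrite("pics/s4.png",cv2.resize(d["color"][230:350,310:460,::-1],None,fx=4.5,fy=4.5,interpolation=cv2.INTER_CUBIC))
E
```

```text
(no output)
```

View pics/s4.png

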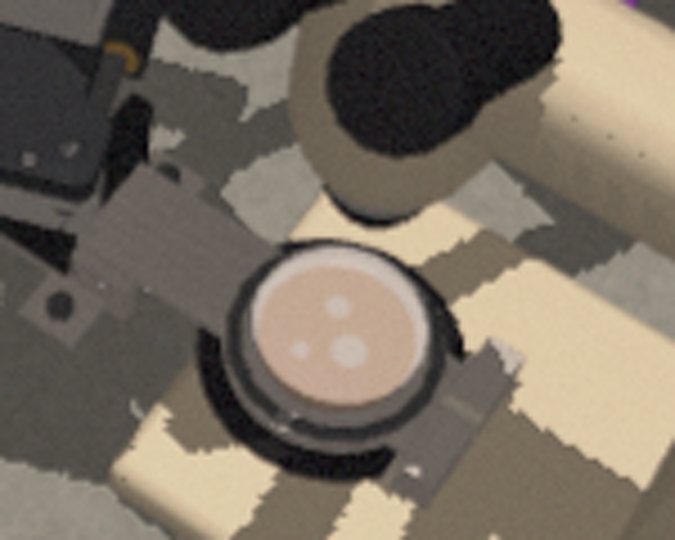

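The tongue end is now against the stop at (440,400), with the force steady at 8 N and the dish seated. I lift slowly and clear.

jog_arm:
  moves:
    - [[0,0,-0.15],[0,0,0]]
    - [[0,0,-0.3],[0,0,0]]
    - [[0,0,-0.5],[0,0,0]]
    - [[0,0,-0.7],[0,0,0]]
    - [[0,0,-0.9],[0,0,0]]
    - [[0.2,0.07,-1.2],[0,0,0]]
    - [[0.4,0.14,-2],[0,0,0]]
    - [[0.5,0.18,-3.5],[0,0,0]]
    - [[0.5,0.18,-5.5],[0,0,0]]
    - [[0.5,0.18,-8],[0,0,0]]
    - [[3,1,-10],[0,0,0]]
    - [[7,2.5,-12],[0,0,0]]
    - [[11,4,-14],[0,0,0]]
    - [[14,5,-15],[0,0,0]]
    - [[14,5,-15],[0,0,0]]
    - [[14,5,-15],[0,0,0]]
    - [[14,5,-15],[0,0,0]]

```text
t: 15.35
eef_pos: [0.5818, -0.1333, 0.1862]
tcp_rot: [-2.735, 1.546, 0.002]
contact_force: [-0.1, 0.5, 0.6]
grip_width: 0.0004
gripper_force: 0.0
```

```bash
python3 - <<'E'
from h import *
from station import bot
s=bot.sense();print(s["t"],s["eef_pos"],s["contact_force"])
d=bot.get_image("scene");cv2.imwrite("pics/s5.png",cv2.resize(d["color"][180:350,240:460,::-1],None,fx=3.5,fy=3.5,interpolation=cv2.INTER_CUBIC))
P=cloud(d)[180:350,240:460].reshape(-1,3)
e=P[:,:2]-[.578,-.117];a=e@D;c=e@[D[1],-D[0]]
k=(abs(c)<.015)&(a>.03)&(a<.20)&(P[:,2]<.075)
for lo in np.arange(.06,.18,.005):
    m=k&(a>lo)&(a<=lo+.005)
    if m.sum()>3:print(round(lo,3),m.sum(),np.median(P[m,2]).round(4))
E
```

```text
15.35 [ 0.58175686 -0.133343    0.18622346] [-0.09402497  0.50866273  0.62519297]
0.07 41 0.0645
0.075 142 0.0547
0.08 74 0.0357
0.085 6 0.0348
0.09 44 0.0467
0.095 46 0.0471
0.1 46 0.0472
0.105 53 0.0475
0.11 46 0.0474
0.115 50 0.0468
0.12 52 0.0466
0.125 88 0.0455
0.13 6 0.0429
0.14 47 0.0647
0.145 146 0.0574
0.15 62 0.0339
0.155 51 0.0339
0.16 52 0.0335
0.165 50 0.0335
0.17 62 0.0334
0.175 62 0.0332
```

View pics/s5.png

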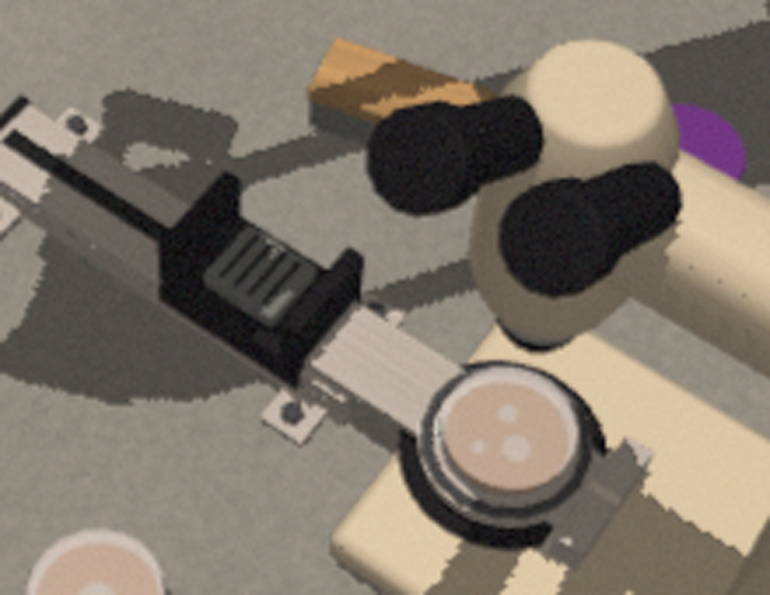

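The pad is back up at about 46–47 mm, and the tongue end rests against the stop at (580,500). The dish lies flat in its ring and the arm is clear.

```bash
python3 -c "
from station import bot
print(bot.finish_job())"
```

```text
the job is handed in; nothing more can be done
None
```

I pressed the pad, pushed the slider until its tongue met the stop, let the pad spring back and moved the arm clear. The dish is seated in its ring under the microscope. The job is handed in, but no verdict came back.

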